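Slide a tub through the kerb gap onto the scale and weigh it

ROBOT

A 6-joint arm with a two-finger parallel gripper is mounted at the origin on the work surface. World frame = base frame: x ahead of the robot, y to its left, z up, the work surface at z = 0. Lengths are in m, angles in degrees, forces in N, time in s.
With the tool pointing down it reaches from about 0.35 to 0.975 m from the base axis. Payload 4.9 kg.
Tool frame: the origin (TCP) lies on the centre line of the jaws, within the pads' length; the fingertips stand tcp_to_tips ahead of it and the grasp point (between the pads) lies 3 mm ahead of it (tcp_to_tips is the distance from the TCP to the fingertips, in m); x points along the fingers, z is the direction in which the jaws open and shut, and the axes are right-handed (so a half turn about x gives the same grasp; the last joint's range is limited). The gripper opens to 85 mm and grips with 20 to 120 N. Pads are 22 mm wide; open, the fingers measure 114 mm over their backs; the gripper's body (76 mm by 85 mm) begins 54 mm behind the grasp point. The pads swing forward as they close: fully open they stand 13 mm farther back than shut.
Start: joints at [57.124, 3.019, 92.412, -0, 84.569, -6.818], TCP at [0.275, 0.561, 0.253] pointing down, gripper open.
Joint ranges: [-172.51, 172.51], [-57.92, 126.97], [3.15, 148.05], [-58.71, 238.71], [5.1, 150.11], [-179.66, 179.66]. Speed limits (degrees/s): [147.25, 147.25, 180, 180, 180, 180].

INTERFACE

Orientations are given as [roll, pitch, yaw] about the fixed x, y, z axes, in that order (R = Rz(yaw) Ry(pitch) Rx(roll)).
In Python, from plant import sense, read_camera, hand_in, tcp_to_tips gives the robot as it stands.
- The arm moves only by the shell command python3 -m creep 'ROWS'. ROWS is JSON, a list of rows, each an object of numbers: "grip": the finger opening in cm, from 0 to 8.54; "dx", "dy", "dz": the shift along the tool's x, y, z in cm; "wx", "wy", "wz": the turn, a rotation vector about the tool's x, y, z in degrees. A call has 1 to 20 rows; each row shifts and turns the commanded pose from where the row before left it, along the tool's axes as they then stand; what a row does not reach is not made up. A row lasts 1/8 s, in which the tool goes at most 62.5 mm and 10.7 degrees, less where a joint would pass 70% of its speed; a pose out of reach is approached as far as the arm can. A call is refused whole if a number of a shift passes 6.25 or a number of a turn 10.7, either way. A call with a gripper value outside its range is refused whole. The fingers move at their own pace and stop on an object; the grip force is fixed at half the most. Time passes only in rows, so rows that do not move let the fingers close. It gives the time, the measured TCP pose, the force and the opening at its end, in the units of the state.
- sense(): the state, without advancing time (a new reading comes with each control period).
- read_camera(name): name is "scene" or "side" or "wrist"; returns a dict with "frame" (420x560x3 uint8, blue, green, red), "fx", "fy", "cx", "cy" (pixels), "pose" (4x4, takes a point from camera to world coordinates); the wrist camera has in their place "mount" (4x4, takes a point from camera to tool coordinates, whose origin is the TCP and whose axes are the tool frame's). Camera axes: x right, y up, looking along -z (the intrinsics and any distortion apply to the point x, -y, -z); pixel columns grow to the right and rows downward; lengths in m; the calibration is good to about 2 mm. A picture is of the moment at which its call begins: read the wrist's pose just before it. There is no depth.
- hand_in(): hands the job in, once; it reports no verdict.
The state is a dict: "clock": time; "joints": joint angles; "dq": joint speeds; "effort": joint torques, N m; "tool_pos": TCP position; "ee_rot": TCP orientation; "ft_force": force on the tool from outside, world axes, zero at the start; "torque": the same for the moment, N m; "opening": finger opening in m.
Only numpy, scipy, OpenCV 4.12 (cv2) and the standard library are available. Lean on these libraries where they do the work, as an engineer would, in place of code of your own. Each camera call takes 0.05 s, during which the arm holds its last target.

TASK

Without gripping or lifting it, push the low white lidded tub along the counter through the narrow gap between the two metal kerbs until it stands wholly on the flush square weighing plate behind them. Then press the round key on the scale's console fully down and let go of it. Leave the jar, the tin and the cup where they stand, and do not press the key before the tub is on the plate.

Things in the scene. Friction and masses are not known exactly. Their poses are not given: they have to be found in the camera images.
- tub: Loose round lidded white plastic tub, the only low wide thing: 96 mm diameter, 40 mm high, 0.25 to 0.5 kg, upright straight side; origin at the centre of its underside. It slides flat on the counter and stops when no longer pushed. Starts on the -y side of the gap (in the gap's axes), up to 50 mm off its middle line.
- gap (a point): Middle of the gap, on the counter. Fixed; position and yaw vary. Two metal kerbs stand in line along the x axis of this point, leaving 106 mm free (from x = -53 to +53 mm); each is 130 mm long along x, 14 mm thick along y (-7 to +7 mm) and 45 mm high. The y axis is the way through, from the tub's side to the plate's side (to the robot's left, give or take 0.25 rad); z is up.
- plate (a point): Centre of the fixed weighing plate, 150 x 150 mm, flush with the counter (no step), 125 mm from the gap's middle along +y; same axes as the gap. The tub is wholly on it when its centre is within 27 mm of this point along x and along y.
- key_top (a point): Centre of the top of the round metal spring key (30 mm diameter, in a slightly wider black collar), on the console: a grey box 200 mm (x) by 75 mm (y) by 35 mm high behind the plate, its near face 95 mm from the plate's centre along +y. The key lies 55 mm to -x and 132 mm to +y of the plate's centre and is pressed straight down.
- key (a joint): Travel of the key in m: 0 = up, 0.006 = fully down (about 4 N); springs back by itself.
- jar: Bystander: loose glass jar with steel cap, 52 mm diameter, 65 mm high; origin at the centre of its underside. It, the tin and the cup stand beside the kerbs' outer parts, near the plate or the way to the gap, in varying places.
- tin: Bystander: loose tin can with paper label, 58 mm diameter, 55 mm high; origin at the centre of its underside.
- cup: Bystander: loose open steel cup, 60 mm rim diameter, 55 mm high; origin at the centre of its underside.
Mind the look-alikes: they are no part of the job. Leave any pink, turquoise or yellow look-alike of the tub alone.

How it is judged (in metres and radians):
On the way, in this order (a step that is already met when the one before it is completed fails the run):
1. the tub is in the gap, between the two kerbs, flat on the counter (y of tub in the frame of gap between -0.03 and 0.03 m and x of tub in the frame of gap between -0.012 and 0.012 m and height (world z) of tub below 0.005 m), for 0.05 s.
2. the tub stands still, wholly on the weighing plate (x of tub in the frame of plate between -0.027 and 0.027 m and y of tub in the frame of plate between -0.027 and 0.027 m and height (world z) of tub below 0.005 m and linear speed of tub below 0.02 m/s), for 0.2 s.
3. the key is pressed down (at least 4.5 of 6 mm) while the tub is on the plate (x of tub in the frame of plate between -0.027 and 0.027 m and y of tub in the frame of plate between -0.027 and 0.027 m and height (world z) of tub below 0.005 m and value of joint key above 0.0045 m), for 0.05 s.
At the end, for the whole second after the job is handed in: The tub is at rest, flat and upright with its centre within 27 mm of the plate's centre along each plate axis (wholly on the plate), the key has been pressed at least 4.5 mm after that and is up again, and jar, tin and cup are within 25 mm of where they stood (all of step 2 and angle between tub's own z axis and vertical below 0.08 rad and value of joint key below 0.002 m and distance of each of jar, tin, cup from where it was at the start of the episode below 0.025 m); the robot touches nothing.
It fails at once if the tub is lifted (over 12 mm) or tipped (over 0.25 rad) (height (world z) of tub above 0.012 m or angle between tub's own z axis and vertical above 0.25 rad).
It fails at once if the key is pressed (over 3 mm) while the tub is not on the plate (value of joint key above 0.003 m and not (x of tub in the frame of plate between -0.027 and 0.027 m and y of tub in the frame of plate between -0.027 and 0.027 m and height (world z) of tub below 0.005 m)).
It fails at once if the jar is moved over 25 mm or knocked over (distance of jar from where it was at the start of the episode above 0.025 m or angle between jar's own z axis and vertical above 0.5 rad).
It fails at once if the tin is moved over 25 mm or knocked over (distance of tin from where it was at the start of the episode above 0.025 m or angle between tin's own z axis and vertical above 0.5 rad).
It fails at once if the cup is moved over 25 mm or knocked over (distance of cup from where it was at the start of the episode above 0.025 m or angle between cup's own z axis and vertical above 0.5 rad).
It also fails if it takes over 58 s, if anything falls off the work surface, if the arm or the gripper's body presses on something with over 40 N, if the wrist force passes 120 N, or if a joint passes its speed limit or range.

## Working session

There is one attempt and no reset: what is moved stays moved. The work goes in short steps, Python scripts to look and compute and a shell command to move; the robot and the scene stay as the last step left them, time stands still between calls to the robot, and variables do not carry over. Pictures are saved under pics/ and viewed, and the job is handed in when it is done.

```bash
mkdir -p pics; ls
python3 - <<'E'
from plant import sense, read_camera, hand_in, tcp_to_tips
import cv2,numpy as np
np.set_printoptions(precision=4,suppress=True)
print(sense(),tcp_to_tips)
for n in ("scene","side","wrist"):
    c=read_camera(n); cv2.imwrite(f"pics/{n}0.png",c["frame"]); print({k:v for k,v in c.items() if k!="frame"})
E
```

```text
pics
{'clock': 0.0, 'joints': array([57.1241,  3.0586, 92.4927,  0.0021, 84.5701, -6.8187]), 'dq': array([-0.04  , -0.0233,  0.0091,  0.141 , -0.0031,  0.0311]), 'effort': array([ -0.0014, -39.3702, -37.0166,  -0.0002,   0.0071,   0.    ]), 'tool_pos': array([0.2742, 0.561 , 0.252 ]), 'ee_rot': array([ 172.1912,   89.8786, -123.8662]), 'ft_force': array([ 0.7762, -0.2265,  0.688 ]), 'torque': array([-0.0138,  0.0109, -0.0624]), 'opening': 0.08537128018448772} 0.022
{'fx': 483.2294515489692, 'fy': 483.2294515489692, 'cx': 285.08887026921826, 'cy': 217.94153721674627, 'pose': array([[-0.503 , -0.6735,  0.5416,  1.0976],
       [ 0.8643, -0.3927,  0.3143,  0.3308],
       [ 0.0011,  0.6262,  0.7797,  0.8256],
       [ 0.    ,  0.    ,  0.    ,  1.    ]])}
{'fx': 513.19927367135, 'fy': 513.19927367135, 'cx': 272.6515104645988, 'cy': 210.24426736993638, 'pose': array([[ 0.9201,  0.2907, -0.2624,  0.3168],
       [-0.3914,  0.7093, -0.5863, -0.5006],
       [ 0.0157,  0.6421,  0.7664,  0.7488],
       [ 0.    ,  0.    ,  0.    ,  1.    ]])}
{'fx': 354.7868427333986, 'fy': 354.7868427333986, 'cx': 276.9163579912074, 'cy': 207.64074634598973, 'mount': array([[ 0.0002,  0.302 , -0.9533, -0.1201],
       [-0.0005,  0.9533,  0.302 ,  0.0764],
       [ 1.    ,  0.0004,  0.0004, -0.0013],
       [ 0.    ,  0.    ,  0.    ,  1.    ]])}
```

View pics/scene0.png

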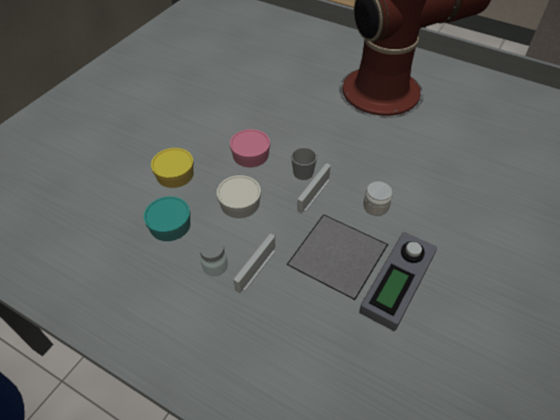

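View pics/side0.png

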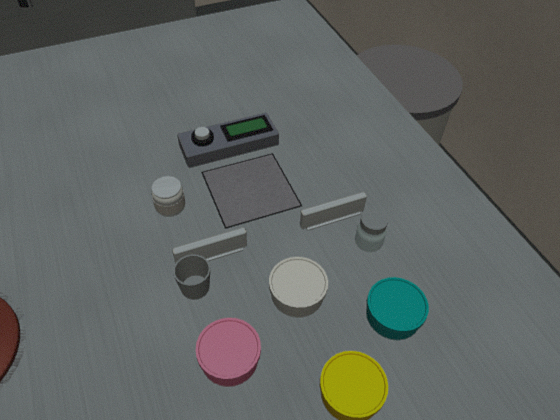

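View pics/wrist0.png

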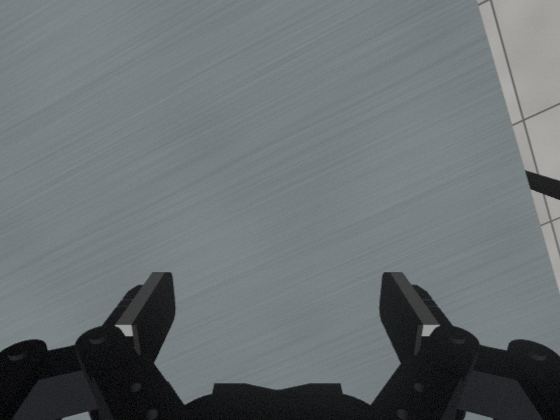

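The scene and side views show the white tub at scene (239,195) and side (298,283). The plate is at scene (338,255) and side (251,188), and the key at scene (413,250) and side (202,132). The kerbs, jar, tin, cup and three look-alikes are all visible too. I'll measure these in both views next.

```bash
cat > h.py <<'E'
import numpy as np, cv2
from plant import sense, read_camera
from scipy.spatial.transform import Rotation as R
np.set_printoptions(precision=4,suppress=True)
def ray(c,u,v,P=None):
    P=c["pose"] if P is None else P
    d=np.array([(u-c["cx"])/c["fx"],-(v-c["cy"])/c["fy"],-1.0]); return P[:3,3],P[:3,:3]@d
def onz(c,uv,z,P=None):
    o,d=ray(c,*uv,P); return (o+d*(z-o[2])/d[2])
def proj(c,p,P=None):
    P=c["pose"] if P is None else P
    q=P[:3,:3].T@(np.asarray(p)-P[:3,3]); return np.array([c["cx"]+c["fx"]*q[0]/-q[2], c["cy"]-c["fy"]*q[1]/-q[2]])
def wristpose(c,s):
    T=np.eye(4);T[:3,:3]=R.from_euler('xyz',s["ee_rot"],degrees=True).as_matrix();T[:3,3]=s["tool_pos"];return T@c["mount"]
def cast(c,pts,z,P=None): return np.array([onz(c,p,z,P) for p in pts])
E
python3 - <<'E'
from h import *
for n,(x0,y0,x1,y1) in dict(scene=(190,130,450,330),side=(140,100,400,320)).items():
    f=cv2.imread(f"pics/{n}0.png")[y0:y1,x0:x1]; f=cv2.resize(f,None,fx=3,fy=3,interpolation=cv2.INTER_CUBIC)
    f=cv2.convertScaleAbs(f,alpha=1.4)
    f=f[:600]; cv2.imwrite(f"pics/{n}0z.png",f); print(f.shape)
E
```

```text
(600, 780, 3)
(600, 780, 3)
```

View pics/scene0z.png

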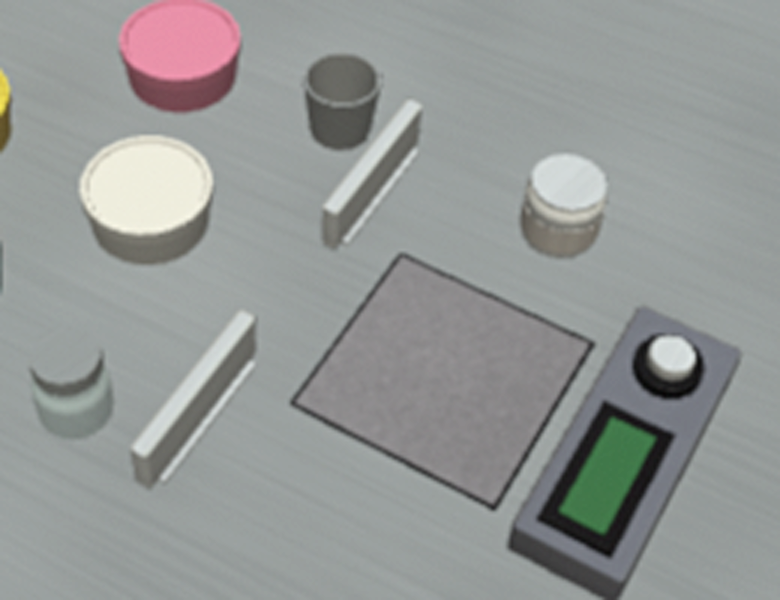

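View pics/side0z.png

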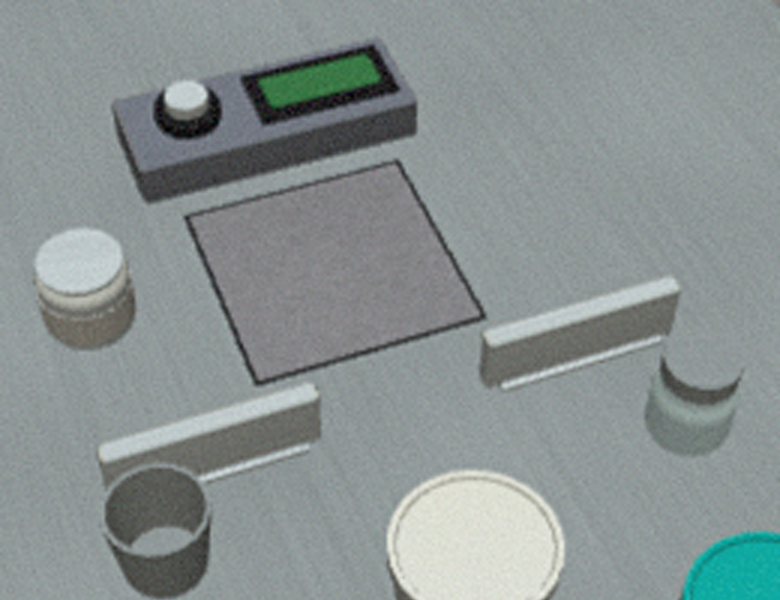

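Run:
```python
from h import *
C={n:read_camera(n) for n in("scene","side")}
z=lambda o,p:[(x/3+o[0]-.33,y/3+o[1]-.33) for x,y in p]
S=(190,130);D=(140,100)
A=cast(C["scene"],z(S,[(402,254),(593,344),(495,508),(292,403)]),0)
# order side same: corner near tin/gap(-x,-y), (-x,+y), (+x,+y), (+x,-y)
B=cast(C["side"],z(D,[(258,383),(186,217),(398,161),(484,317)]),0)
for q in(A,B):
    print(q[:,:2], np.linalg.norm(np.roll(q,-1,0)-q,axis=1), q.mean(0))
    y=(q[1]+q[2]-q[0]-q[3]); x=(q[2]+q[3]-q[0]-q[1]); print("yaw from y",np.degrees(np.arctan2(-y[0],y[1])),"from x",np.degrees(np.arctan2(x[1],x[0])))
print("kerbs scene inner ends z.045",cast(C["scene"],z(S,[(324,205),(337,212),(238,313),(254,320)]),.045)[:,:2])
print("outer",cast(C["scene"],z(S,[(409,103),(421,107),(135,447),(152,456)]),.045)[:,:2])
print("kerbs side",cast(C["side"],z(D,[(319,393),(308,385),(486,345),(482,332)]),.045)[:,:2])
for n in C:
    f=C[n]["frame"]; hsv=cv2.cvtColor(f,cv2.COLOR_BGR2HSV); f=cv2.GaussianBlur(f,(5,5),0).astype(int)
    m=((f[...,2]-f[...,0]>8)&(f[...,1]>160)&(f[...,1]>f[...,2]-25)).astype(np.uint8)
    k,l,st,ce=cv2.connectedComponentsWithStats(m)
    for i in range(1,k):
        if st[i,4]>400:
            c,_=cv2.findContours((l==i).astype(np.uint8),0,cv2.CHAIN_APPROX_NONE); p=c[0][:,0,:].astype(float)
            q=cast(C[n],p,.04)[:,:2]; ctr,r=cv2.minEnclosingCircle(q.astype(np.float32)); print(n,st[i],ce[i],onz(C[n],ce[i],.04),"circ",ctr,r)
keys=z(S,[(674,352)])[0],z(D,[(187,95)])[0]
for zz in(.035,.045,.05): print("key",onz(C["scene"],keys[0],zz),onz(C["side"],keys[1],zz))
# bystanders: top centres
print("tin",onz(C["scene"],z(S,[(568,184)])[0],.055),onz(C["side"],z(D,[(82,263)])[0],.055))
print("cup",onz(C["scene"],z(S,[(342,80)])[0],.055),onz(C["side"],z(D,[(157,515)])[0],.055))
```

```text
[[0.4724 0.0663]
 [0.4774 0.2192]
 [0.6299 0.2151]
 [0.6261 0.0618]] [0.153  0.1526 0.1533 0.1537] [ 0.5514  0.1406 -0.    ]
yaw from y -1.6549877699638673 from x -1.6136387214222139
[[0.4767 0.0672]
 [0.4798 0.2196]
 [0.6336 0.2158]
 [0.6285 0.0629]] [0.1525 0.1539 0.1531 0.1518] [0.5546 0.1414 0.    ]
yaw from y -1.5389281944344766 from x -1.5323288419695302
kerbs scene inner ends z.045 [[0.4944 0.0119]
 [0.4955 0.0231]
 [0.6076 0.009 ]
 [0.6072 0.0213]]
outer [[0.3723 0.0174]
 [0.3715 0.0272]
 [0.7298 0.0079]
 [0.7299 0.0207]]
kerbs side [[0.4971 0.0128]
 [0.4933 0.0207]
 [0.6016 0.0087]
 [0.6036 0.0188]]
scene [219 178  40  29 875] [238.4274 192.1029] [ 0.5407 -0.11    0.04  ] circ (0.5403175950050354, -0.11003513634204865) 0.04276575520634651
key [0.4825 0.2732 0.035 ] [0.5092 0.2978 0.035 ]
key [0.4903 0.274  0.045 ] [0.5065 0.2866 0.045 ]
key [0.4942 0.2743 0.05  ] [0.5051 0.281  0.05  ]
tin [0.397  0.1567 0.055 ] [0.3974 0.1534 0.055 ]
cup [ 0.3853 -0.0338  0.055 ] [ 0.3851 -0.0382  0.055 ]
```

```bash
cat > meas.py <<'E'
from h import *
yaw=np.radians(-1.6); X=np.array([np.cos(yaw),np.sin(yaw)]);Y=np.array([-X[1],X[0]])
plate=np.array([.553,.141]);gap=plate-.125*Y
def tub(n):
    c=read_camera(n); f=cv2.GaussianBlur(c["frame"],(5,5),0).astype(int)
    m=((f[...,2]-f[...,0]>3)&(f[...,1]>135)&(f[...,2]-f[...,1]<20)&(f[...,1]-f[...,0]<40)).astype(np.uint8)
    k,l,st,ce=cv2.connectedComponentsWithStats(m); i=1+np.argmax(st[1:,4])
    cc,_=cv2.findContours((l==i).astype(np.uint8),0,cv2.CHAIN_APPROX_NONE); p=max(cc,key=len)[:,0,:]
    p=cv2.convexHull(p)[:,0,:].astype(float)
    q=cast(c,p,.04)[:,:2]; ctr,r=cv2.minEnclosingCircle(q.astype(np.float32)); return np.array(ctr),r,ce[i],c,(l==i)
if __name__=="__main__":
    for n in("scene","side"):
        t,r,ce,c,_=tub(n); print(n,t,r,ce,"in gap",(t-gap)@X,(t-gap)@Y,"plate",(t-plate)@X,(t-plate)@Y)
    s=sense(); M=R.from_euler('xyz',s["ee_rot"],degrees=True).as_matrix(); print(s["clock"],s["tool_pos"],s["opening"],s["ft_force"],s["joints"]); print(M)
E
python3 meas.py
python3 - <<'E'
from h import *
for n in("scene","side"):
    c=read_camera(n); h=cv2.cvtColor(c["frame"],cv2.COLOR_BGR2HSV)
    for nm,lo,hi in(("yel",22,35),("turq",80,92),("pink",165,180)):
        m=cv2.inRange(h,(lo,90,80),(hi,255,255)); k,l,st,ce=cv2.connectedComponentsWithStats(m); i=1+np.argmax(st[1:,4]); print(n,nm,onz(c,ce[i],.03)[:2],st[i,4])
E
```

```text
scene [ 0.537  -0.1131] 0.048500631004571915 [238.2298 190.9252] in gap -0.008948833058396874 -0.12943942686385537 plate -0.008948833058396916 -0.2544394268638554
side [ 0.5396 -0.111 ] 0.04702099412679672 [298.104  281.6528] in gap -0.006376334941493209 -0.12729090240927468 plate -0.006376334941493252 -0.25229090240927476
0.35 [0.2745 0.5613 0.253 ] 0.08526834607770113 [0.4713 0.3509 0.2267] [57.123   3.0294 92.4314 -0.0011 84.5678 -6.819 ]
[[-0.0003 -0.8984  0.4393]
 [-0.0004  0.4393  0.8984]
 [-1.      0.     -0.0005]]
scene yel [ 0.5435 -0.2941] 1232
scene turq [ 0.6623 -0.2139] 1266
scene pink [ 0.3986 -0.174 ] 1067
side yel [ 0.5431 -0.2928] 3661
side turq [ 0.6714 -0.2049] 2584
side pink [ 0.3958 -0.1701] 2529
```

```bash
python3 -m creep '[{"grip":5,"wx":10.6},{"grip":5,"wx":10.6},{"grip":5,"wx":10.6},{"grip":5,"wx":10.6},{"grip":5,"wx":10.6},{"grip":5,"wx":10.6},{"grip":5,"wx":1.9},{"grip":5}]'; python3 meas.py
```

```text
scene [ 0.537  -0.1131] 0.048500631004571915 [238.2275 190.9533] in gap -0.008948833058396874 -0.12943942686385537 plate -0.008948833058396916 -0.2544394268638554
side [ 0.5394 -0.111 ] 0.04699646309018135 [298.1281 281.6542] in gap -0.0065376686051365675 -0.12727238504643973 plate -0.006537668605136609 -0.2522723850464398
0.55 [0.2745 0.5615 0.2533] 0.08519555689559606 [ 0.2848  0.1718 -0.5501] [57.1237  3.0185 92.4115 -0.0001 84.57   -6.8167]
[[ 0.     -0.8983  0.4393]
 [-0.      0.4393  0.8983]
 [-1.     -0.     -0.    ]]invalid input at $[0]: expected keys grip, dx, dy, dz, wx, wy, wz
```

All keys are needed.

```bash
python3 -m creep '[{"grip":5,"dx":0,"dy":0,"dz":0,"wx":10.6,"wy":0,"wz":0},{"grip":5,"dx":0,"dy":0,"dz":0,"wx":10.6,"wy":0,"wz":0},{"grip":5,"dx":0,"dy":0,"dz":0,"wx":10.6,"wy":0,"wz":0},{"grip":5,"dx":0,"dy":0,"dz":0,"wx":10.6,"wy":0,"wz":0},{"grip":5,"dx":0,"dy":0,"dz":0,"wx":10.6,"wy":0,"wz":0},{"grip":5,"dx":0,"dy":0,"dz":0,"wx":10.6,"wy":0,"wz":0},{"grip":5,"dx":0,"dy":0,"dz":0,"wx":1.9,"wy":0,"wz":0},{"grip":5,"dx":0,"dy":0,"dz":0,"wx":0,"wy":0,"wz":0}]'; python3 meas.py | tail -4
```

```text
clock: 1.55
tool_pos: [0.2745, 0.5614, 0.2533]
ee_rot: [-130.3, 90.0, -131.7]
ft_force: [0.6, 0.2, -0.3]
opening: 0.0499
1.65 [0.2745 0.5614 0.2533] 0.049854068368276744 [-0.2381  0.3829  0.3074] [57.1235  3.0195 92.4128 -0.0013 84.5693 58.5909]
[[ 0.      0.0256  0.9997]
 [-0.      0.9997 -0.0256]
 [-1.     -0.      0.    ]]
```

Tool z now lies along gap x and tool y along gap y. Next I traverse to behind the tub.

```bash
python3 -m creep '[{"grip":5,"dx":0,"dy":-5.63,"dz":2.17,"wx":0,"wy":0,"wz":0},{"grip":5,"dx":0,"dy":-5.63,"dz":2.17,"wx":0,"wy":0,"wz":0},{"grip":5,"dx":0,"dy":-5.63,"dz":2.17,"wx":0,"wy":0,"wz":0},{"grip":5,"dx":0,"dy":-5.63,"dz":2.17,"wx":0,"wy":0,"wz":0},{"grip":5,"dx":0,"dy":-5.63,"dz":2.17,"wx":0,"wy":0,"wz":0},{"grip":5,"dx":0,"dy":-5.63,"dz":2.17,"wx":0,"wy":0,"wz":0},{"grip":5,"dx":0,"dy":-5.63,"dz":2.17,"wx":0,"wy":0,"wz":0},{"grip":5,"dx":0,"dy":-5.63,"dz":2.17,"wx":0,"wy":0,"wz":0},{"grip":5,"dx":0,"dy":-5.63,"dz":2.17,"wx":0,"wy":0,"wz":0},{"grip":5,"dx":0,"dy":-5.63,"dz":2.17,"wx":0,"wy":0,"wz":0},{"grip":5,"dx":0,"dy":-5.63,"dz":2.17,"wx":0,"wy":0,"wz":0},{"grip":5,"dx":0,"dy":-5.63,"dz":2.17,"wx":0,"wy":0,"wz":0},{"grip":5,"dx":0,"dy":-5.63,"dz":2.17,"wx":0,"wy":0,"wz":0},{"grip":5,"dx":0,"dy":0,"dz":0,"wx":0,"wy":0,"wz":0},{"grip":5,"dx":0,"dy":0,"dz":0,"wx":0,"wy":0,"wz":0}]'
python3 - <<'E'
from meas import *
s=sense(); p=s["tool_pos"][:2]-gap; print(s["tool_pos"],s["ee_rot"],"gapxy",p@X,p@Y)
cv2.imwrite("pics/wrist1.png",read_camera("wrist")["frame"])
E
```

```text
clock: 3.52
tool_pos: [0.5365, -0.1777, 0.2531]
ee_rot: [131.0, 89.9, 129.5]
ft_force: [0.8, 0.9, -0.5]
opening: 0.0501
[ 0.5365 -0.1777  0.2531] [131.0282  89.9483 129.4839] gapxy -0.007633777334838619 -0.19406794730120278
```

View pics/wrist1.png

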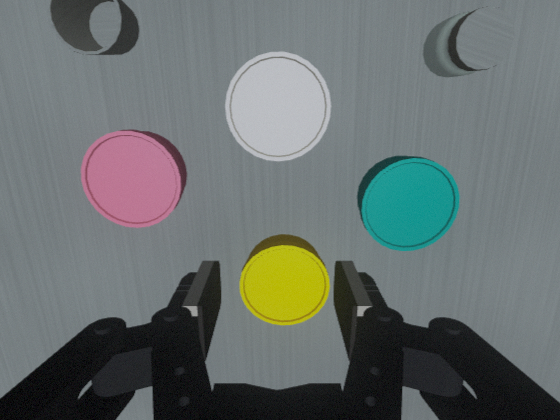

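The wrist view shows the white tub at (278,106), with the jaws centred on the column through it. The camera body sits on the +y side of the hand. I'll check the tub position from this view and then descend.

Run:
```python
from meas import *
s=sense(); c=read_camera("wrist"); P=wristpose(c,s)
f=c["frame"]; h=cv2.cvtColor(f,cv2.COLOR_BGR2HSV); m=cv2.inRange(h,(0,0,190),(180,40,255)); m=cv2.morphologyEx(m,cv2.MORPH_OPEN,np.ones((5,5)))
k,l,st,ce=cv2.connectedComponentsWithStats(m)
for i in range(1,k):
  if st[i,4]>2000:
    cc,_=cv2.findContours((l==i).astype(np.uint8),0,cv2.CHAIN_APPROX_NONE); q=cast(c,cc[0][:,0,:].astype(float),.04,P)[:,:2]
    t,r=cv2.minEnclosingCircle(q.astype(np.float32)); t=np.array(t)-gap; print(ce[i],r,"gap",t@X,t@Y)
```

```text
[278.2239 106.7232] 0.04199248552322388 gap -0.006901617758033989 -0.12951239574570228
```

```bash
python3 -m creep '[{"grip":5,"dx":5.5,"dy":0,"dz":0,"wx":0,"wy":0,"wz":0},{"grip":5,"dx":5.5,"dy":0,"dz":0,"wx":0,"wy":0,"wz":0},{"grip":5,"dx":5.5,"dy":0,"dz":0,"wx":0,"wy":0,"wz":0},{"grip":5,"dx":4,"dy":0,"dz":0,"wx":0,"wy":0,"wz":0},{"grip":5,"dx":1.2,"dy":0,"dz":0,"wx":0,"wy":0,"wz":0},{"grip":5,"dx":0,"dy":0,"dz":0,"wx":0,"wy":0,"wz":0},{"grip":5,"dx":0,"dy":0,"dz":0,"wx":0,"wy":0,"wz":0}]'
python3 - <<'E'
from meas import *
s=sense(); p=s["tool_pos"][:2]-gap; print("gapxy",p@X,p@Y)
for n in("scene","side"): cv2.imwrite(f"pics/{n}2.png",read_camera(n)["frame"])
E
```

```text
clock: 4.5
tool_pos: [0.5384, -0.1783, 0.0389]
ee_rot: [-23.9, 89.7, -25.4]
ft_force: [0.1, 0.5, 0.5]
opening: 0.0498
gapxy -0.005682156569638201 -0.19462334991918367
```

View pics/side2.png

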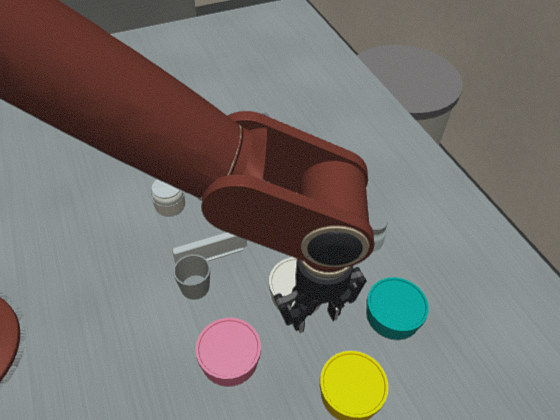

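The side view shows the jaws down between the white and yellow tubs, touching nothing. Now I make a first push towards the gap's middle line.

```bash
python3 -m creep '[{"grip":5,"dx":0.6,"dy":0.5,"dz":0,"wx":0,"wy":0,"wz":0},{"grip":5,"dx":0,"dy":0.6,"dz":-0.05,"wx":0,"wy":0,"wz":0},{"grip":5,"dx":0,"dy":0.8,"dz":-0.05,"wx":0,"wy":0,"wz":0},{"grip":5,"dx":0,"dy":0.8,"dz":0.1,"wx":0,"wy":0,"wz":0},{"grip":5,"dx":0,"dy":0.8,"dz":0.1,"wx":0,"wy":0,"wz":0},{"grip":5,"dx":0,"dy":0.8,"dz":0.1,"wx":0,"wy":0,"wz":0},{"grip":5,"dx":0,"dy":0.8,"dz":0.1,"wx":0,"wy":0,"wz":0},{"grip":5,"dx":0,"dy":0.6,"dz":0.1,"wx":0,"wy":0,"wz":0},{"grip":5,"dx":0,"dy":0.4,"dz":0.1,"wx":0,"wy":0,"wz":0},{"grip":5,"dx":0,"dy":0,"dz":0,"wx":0,"wy":0,"wz":0}]'
python3 - <<'E'
from meas import *
s=sense(); p=s["tool_pos"][:2]-gap; print("gapxy",p@X,p@Y,s["tool_pos"],s["ee_rot"])
for n in("scene","wrist"): cv2.imwrite(f"pics/{n}3.png",read_camera(n)["frame"])
t,r,ce,c,_=tub("scene");print(t,r,ce,(t-gap)@X,(t-gap)@Y)
E
```

```text
clock: 5.85
tool_pos: [0.5435, -0.1165, 0.0304]
ee_rot: [75.6, 90.0, 74.0]
ft_force: [0.7, 1.0, -0.4]
opening: 0.0496
gapxy -0.00234402928804806 -0.13264548862987102 [ 0.5435 -0.1165  0.0304] [75.5629 89.9594 74.0161]
[ 1.0056 -0.039 ] 0.0898604616522789 [112.0974 393.7728] 0.4574205924008604 -0.042319667580209656
```

View pics/scene3.png

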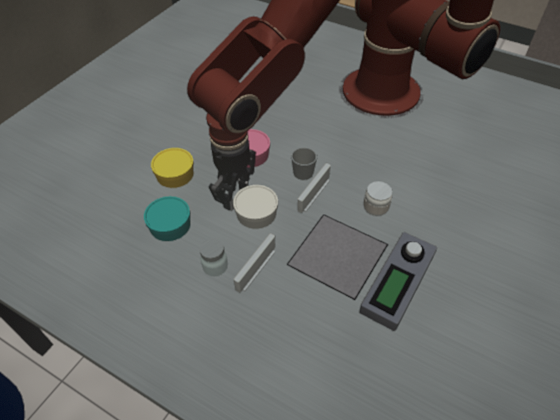

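View pics/wrist3.png

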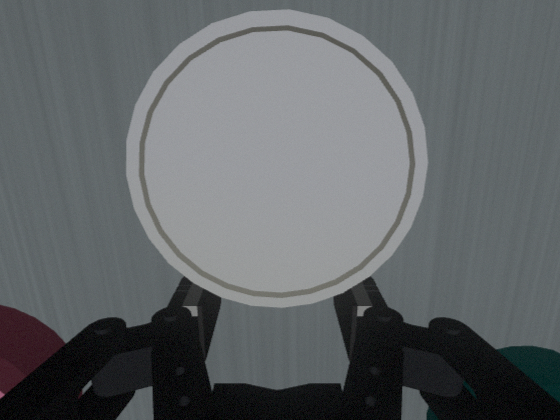

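The wrist view shows the tub cradled between both fingertips, with its centre at about (277,158) on the tool's centre line. The scene view shows it moving straight towards the gap.

```bash
cat >> meas.py <<'E'
def wtub(save=None):
    s=sense(); c=read_camera("wrist"); P=wristpose(c,s); f=c["frame"]
    if save: cv2.imwrite(save,f)
    g=cv2.cvtColor(cv2.GaussianBlur(f,(5,5),0),cv2.COLOR_BGR2HSV); m=cv2.inRange(g,(0,0,135),(180,60,255)); m=cv2.morphologyEx(m,cv2.MORPH_OPEN,np.ones((9,9)))
    k,l,st,ce=cv2.connectedComponentsWithStats(m); i=1+np.argmax(st[1:,4])
    cc,_=cv2.findContours((l==i).astype(np.uint8),0,cv2.CHAIN_APPROX_NONE); p=max(cc,key=len)[:,0,:].astype(float)
    q=cast(c,p,.04,P)[:,:2]; t,r=cv2.minEnclosingCircle(q.astype(np.float32)); t=np.array(t)
    a=s["tool_pos"][:2]
    print("wrist tub px",ce[i],"r",r,"gap",(t-gap)@X,(t-gap)@Y,"| tcp gap",(a-gap)@X,(a-gap)@Y)
E
python3 -c "
from meas import *
wtub()
f=read_camera('scene')['frame'][150:300,190:340]; cv2.imwrite('pics/s3z.png',cv2.resize(f,None,fx=4,fy=4,interpolation=2))"
```

```text
wrist tub px [276.1233 160.3515] r 0.04195547476410866 gap -0.002414374167818581 -0.08156485956947107 | tcp gap -0.002304794945063604 -0.13311562588168066
```

View pics/s3z.png

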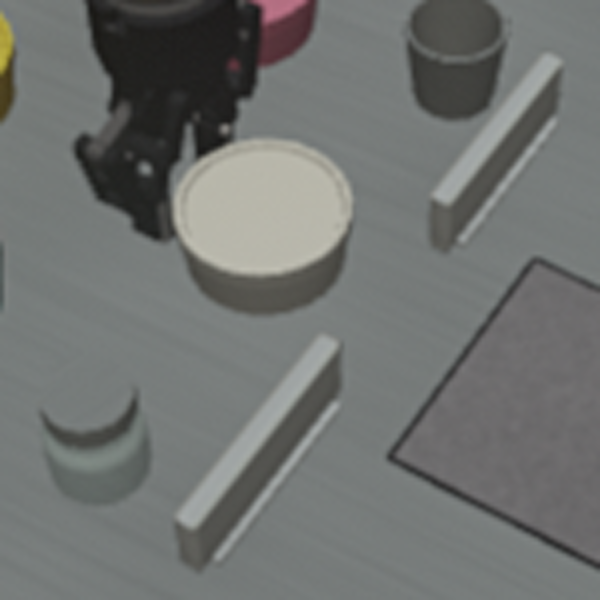

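Run:
```python
from meas import *
s=sense(); w=read_camera("wrist");P=wristpose(w,s); c=read_camera("scene")
for uw,us in(((455,335),(80/4+190,150/4+150)),((440,328),(92/4+190,145/4+150))):
    o1,d1=ray(w,*uw,P);o2,d2=ray(c,*us)
    A=np.c_[d1,-d2]; k=np.linalg.lstsq(A,o2-o1,rcond=None)[0]; a=o1+d1*k[0];b=o2+d2*k[1]; print(a,b,"rel tcp",(a+b)/2-s["tool_pos"])
```

```text
[ 0.5959 -0.1096  0.063 ] [ 0.5923 -0.142   0.0861] rel tcp [ 0.0507 -0.0087  0.0441]
[ 0.5903 -0.1057  0.0649] [ 0.5873 -0.1378  0.0874] rel tcp [ 0.0453 -0.0047  0.0457]
```

The knuckles are at z of about 0.07, above the 45 mm kerbs. I continue the push and steer the last 2.4 mm.

```bash
python3 -m creep '[{"grip":5,"dx":-0.4,"dy":0.4,"dz":0.05,"wx":0,"wy":0,"wz":0},{"grip":5,"dx":0,"dy":0.6,"dz":0.06,"wx":0,"wy":0,"wz":0},{"grip":5,"dx":0,"dy":0.6,"dz":0.06,"wx":0,"wy":0,"wz":0},{"grip":5,"dx":0,"dy":0.6,"dz":0.04,"wx":0,"wy":0,"wz":0},{"grip":5,"dx":0,"dy":0.4,"dz":0,"wx":0,"wy":0,"wz":0},{"grip":5,"dx":0,"dy":0,"dz":0,"wx":0,"wy":0,"wz":0}]'
python3 - <<'E'
from meas import *
wtub("pics/wrist4.png")
f=read_camera('scene')['frame'][150:300,190:340]; cv2.imwrite('pics/s4z.png',cv2.resize(f,None,fx=4,fy=4,interpolation=2))
E
```

```text
clock: 6.95
tool_pos: [0.5464, -0.0905, 0.0346]
ee_rot: [40.6, 89.9, 39.1]
ft_force: [0.5, -0.8, 1.1]
opening: 0.05
wrist tub px [276.9737 161.1811] r 0.04205553978681564 gap 0.00017815900606630176 -0.05588541270397803 | tcp gap -0.00010425828725777126 -0.10661093268245259
```

View pics/s4z.png

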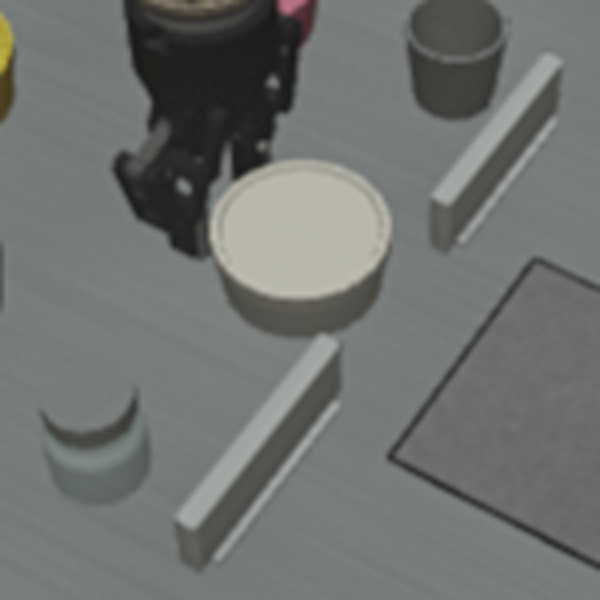

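View pics/wrist4.png

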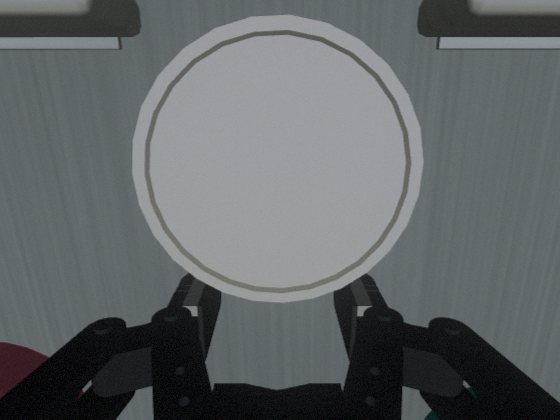

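In the wrist view the kerbs' inner ends are at columns 140 and 419, with their midpoint at 279.5. The tub's centre is at column 278, so it is centred to about 0.5 mm. I push on into the gap.

```bash
python3 -m creep '[{"grip":5,"dx":0,"dy":0.4,"dz":0.03,"wx":0,"wy":0,"wz":0},{"grip":5,"dx":0,"dy":0.6,"dz":0.02,"wx":0,"wy":0,"wz":0},{"grip":5,"dx":0,"dy":0.6,"dz":0,"wx":0,"wy":0,"wz":0},{"grip":5,"dx":0,"dy":0.6,"dz":0,"wx":0,"wy":0,"wz":0},{"grip":5,"dx":0,"dy":0.6,"dz":0,"wx":0,"wy":0,"wz":0},{"grip":5,"dx":0,"dy":0.6,"dz":0,"wx":0,"wy":0,"wz":0},{"grip":5,"dx":0,"dy":0.6,"dz":0,"wx":0,"wy":0,"wz":0},{"grip":5,"dx":0,"dy":0.6,"dz":0,"wx":0,"wy":0,"wz":0},{"grip":5,"dx":0,"dy":0.6,"dz":0,"wx":0,"wy":0,"wz":0},{"grip":5,"dx":0,"dy":0.4,"dz":0,"wx":0,"wy":0,"wz":0},{"grip":5,"dx":0,"dy":0,"dz":0,"wx":0,"wy":0,"wz":0}]'
python3 - <<'E'
from meas import *
wtub("pics/wrist5.png")
f=read_camera('scene')['frame'][150:300,190:340]; cv2.imwrite('pics/s5z.png',cv2.resize(f,None,fx=4,fy=4,interpolation=2))
E
```

```text
clock: 8.43
tool_pos: [0.548, -0.0344, 0.0342]
ee_rot: [101.2, 89.9, 99.6]
ft_force: [0.6, -0.4, 0.5]
opening: 0.05
wrist tub px [276.9548 161.1229] r 0.042054325342178345 gap 0.0001193232451620967 0.0002825101815398552 | tcp gap -6.318554993543345e-05 -0.050458434938897005
```

View pics/s5z.png

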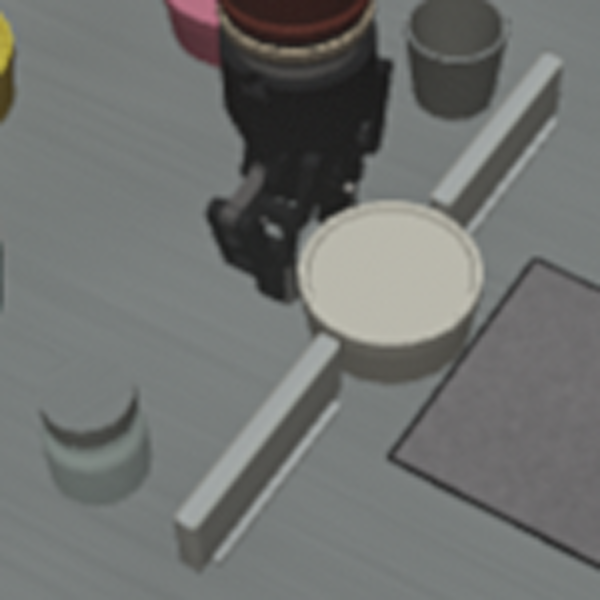

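View pics/wrist5.png

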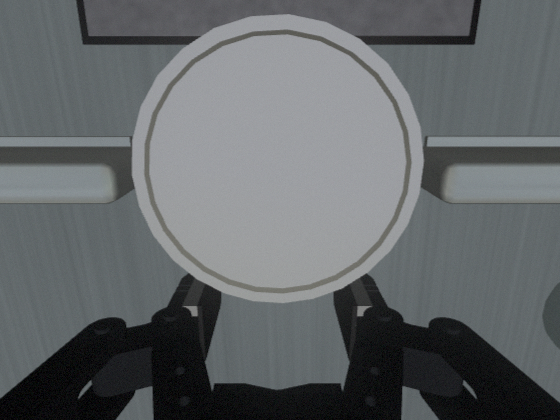

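The tub sits in the gap (kerb inner ends at columns 132 and 426) and no force shows. The plate's near edge spans columns 86 to 474, so it is centred too. I push on another 125 mm.

```bash
python3 -m creep '[{"grip":5,"dx":0,"dy":0.4,"dz":0,"wx":0,"wy":0,"wz":0},{"grip":5,"dx":0,"dy":0.7,"dz":0,"wx":0,"wy":0,"wz":0},{"grip":5,"dx":0,"dy":0.7,"dz":0,"wx":0,"wy":0,"wz":0},{"grip":5,"dx":0,"dy":0.7,"dz":0,"wx":0,"wy":0,"wz":0},{"grip":5,"dx":0,"dy":0.7,"dz":0,"wx":0,"wy":0,"wz":0},{"grip":5,"dx":0,"dy":0.7,"dz":0,"wx":0,"wy":0,"wz":0},{"grip":5,"dx":0,"dy":0.7,"dz":0,"wx":0,"wy":0,"wz":0},{"grip":5,"dx":0,"dy":0.7,"dz":0,"wx":0,"wy":0,"wz":0},{"grip":5,"dx":0,"dy":0.7,"dz":0,"wx":0,"wy":0,"wz":0},{"grip":5,"dx":0,"dy":0.7,"dz":0,"wx":0,"wy":0,"wz":0},{"grip":5,"dx":0,"dy":0.5,"dz":0,"wx":0,"wy":0,"wz":0},{"grip":5,"dx":0,"dy":0,"dz":0,"wx":0,"wy":0,"wz":0}]'
python3 - <<'E'
from meas import *
wtub("pics/wrist6.png")
f=read_camera('scene')['frame'][150:300,190:340]; cv2.imwrite('pics/s6z.png',cv2.resize(f,None,fx=4,fy=4,interpolation=2))
E
```

```text
clock: 10.02
tool_pos: [0.5502, 0.0375, 0.0345]
ee_rot: [61.7, 90.0, 60.1]
ft_force: [0.9, -0.5, -0.7]
opening: 0.0499
wrist tub px [276.3672 160.1805] r 0.04221699386835098 gap 0.00025057734036607743 0.07236911553058162 | tcp gap 0.00013774220821645216 0.02145171802138717
```

View pics/s6z.png

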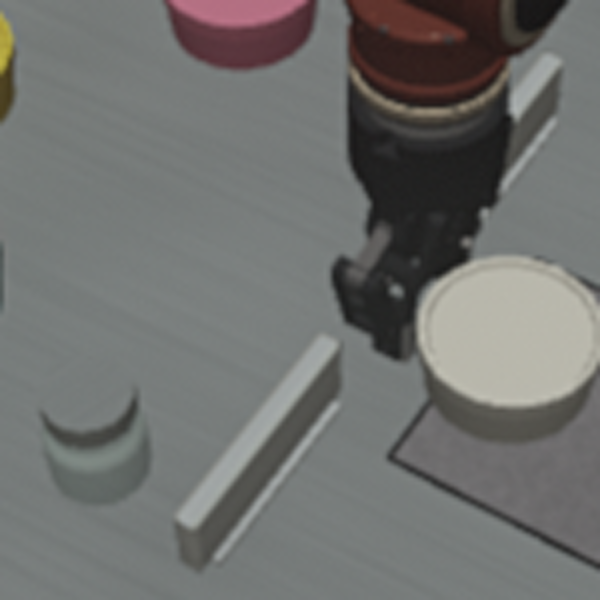

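The tub (zoomed view, 508,345) is partly on the plate, and the fingers went through without contact. About 52 mm remain.

```bash
python3 -m creep '[{"grip":5,"dx":0,"dy":0.4,"dz":0,"wx":0,"wy":0,"wz":0},{"grip":5,"dx":0,"dy":0.7,"dz":0,"wx":0,"wy":0,"wz":0},{"grip":5,"dx":0,"dy":0.7,"dz":0,"wx":0,"wy":0,"wz":0},{"grip":5,"dx":0,"dy":0.7,"dz":0,"wx":0,"wy":0,"wz":0},{"grip":5,"dx":0,"dy":0.7,"dz":0,"wx":0,"wy":0,"wz":0},{"grip":5,"dx":0,"dy":0.7,"dz":0,"wx":0,"wy":0,"wz":0},{"grip":5,"dx":0,"dy":0.6,"dz":0,"wx":0,"wy":0,"wz":0},{"grip":5,"dx":0,"dy":0.4,"dz":0,"wx":0,"wy":0,"wz":0},{"grip":5,"dx":0,"dy":0.3,"dz":0,"wx":0,"wy":0,"wz":0},{"grip":5,"dx":0,"dy":0,"dz":0,"wx":0,"wy":0,"wz":0}]'
python3 - <<'E'
from meas import *
wtub("pics/wrist7.png")
f=read_camera('scene')['frame'][150:300,250:450]; cv2.imwrite('pics/s7z.png',cv2.resize(f,None,fx=4,fy=4,interpolation=2))
E
```

```text
clock: 11.38
tool_pos: [0.5516, 0.0892, 0.0344]
ee_rot: [72.4, 90.0, 70.8]
ft_force: [1.2, -2.8, 2.4]
opening: 0.0501
wrist tub px [276.8716 161.6572] r 0.042229581624269485 gap 0.00023637391187212448 0.12377126427586298 | tcp gap 2.6566591125797186e-05 0.0732184994352507
```

View pics/s7z.png

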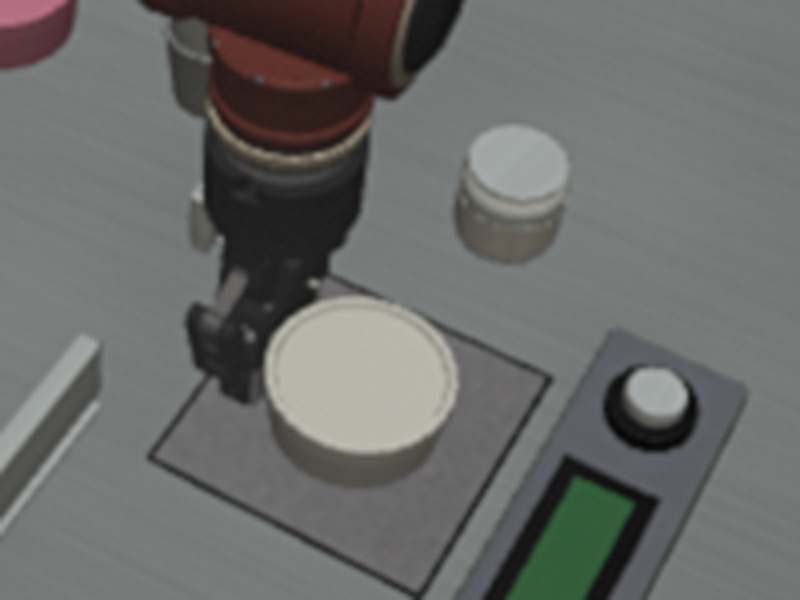

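View pics/wrist7.png

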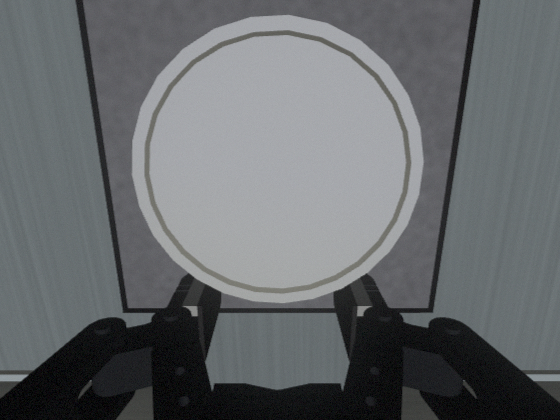

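In the wrist view the tub is inside the plate's outline. The plate's sides are at columns 78–125 and 430–478 and its near edge is at row 311. I measure the tub centre at (0, -1) mm from the plate's centre. Next I back off, lift and close the gripper.

```bash
python3 -m creep '[{"grip":5,"dx":0,"dy":-1,"dz":0,"wx":0,"wy":0,"wz":0},{"grip":5,"dx":0,"dy":-1.5,"dz":0,"wx":0,"wy":0,"wz":0},{"grip":5,"dx":-1.5,"dy":0,"dz":0,"wx":0,"wy":0,"wz":0},{"grip":5,"dx":-5,"dy":0,"dz":0,"wx":0,"wy":0,"wz":0},{"grip":5,"dx":-5,"dy":0,"dz":0,"wx":0,"wy":0,"wz":0},{"grip":0,"dx":-4,"dy":0,"dz":0,"wx":0,"wy":0,"wz":0},{"grip":0,"dx":0,"dy":4,"dz":-1,"wx":0,"wy":0,"wz":0},{"grip":0,"dx":0,"dy":4,"dz":-1,"wx":0,"wy":0,"wz":0},{"grip":0,"dx":0,"dy":4,"dz":-1,"wx":0,"wy":0,"wz":0},{"grip":0,"dx":0,"dy":4,"dz":-1.5,"wx":0,"wy":0,"wz":0},{"grip":0,"dx":0,"dy":2,"dz":-1,"wx":0,"wy":0,"wz":0},{"grip":0,"dx":0,"dy":0,"dz":0,"wx":0,"wy":0,"wz":0},{"grip":0,"dx":0,"dy":0,"dz":0,"wx":0,"wy":0,"wz":0}]'
python3 - <<'E'
from meas import *
s=sense();p=s["tool_pos"][:2]-gap; print("gapxy",p@X,p@Y)
for n in("scene","wrist"): cv2.imwrite(f"pics/{n}8.png",read_camera(n)["frame"])
k=gap+X*-.055+Y*.257; c=read_camera("wrist");P=wristpose(c,s)
for z in(.045,.05,.055): print("key px exp",proj(c,[*k,z],P))
E
```

```text
clock: 13.1
tool_pos: [0.501, 0.2449, 0.1899]
ee_rot: [5.9, 90.0, 4.4]
ft_force: [-0.0, -0.7, 0.2]
opening: 0.0002
gapxy -0.05485527886736904 0.22736666340854914
key px exp [276.3585 159.5366]
key px exp [276.3515 160.7087]
key px exp [276.3442 161.9243]
```

View pics/wrist8.png

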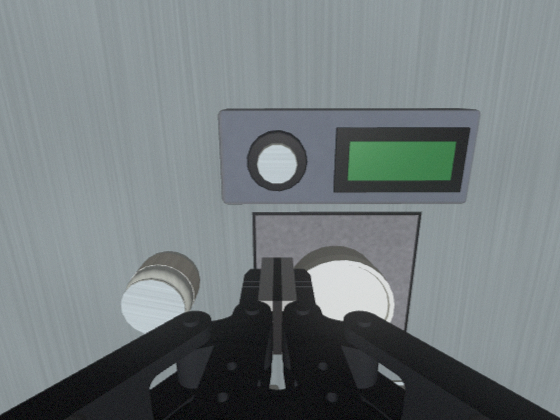

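View pics/scene8.png

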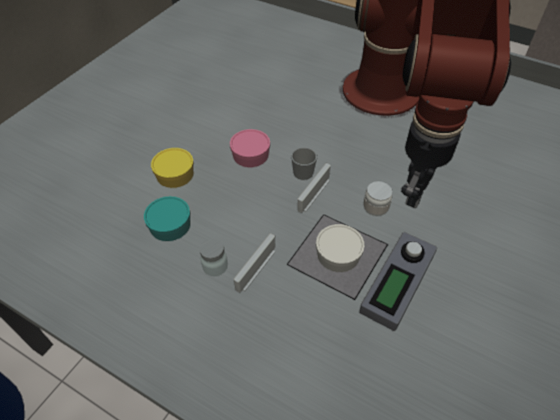

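The wrist view shows the key cap at (277,163), matching the predicted (276,162). The scene view shows the tub on the plate at (340,245) with the bystanders untouched. I move over the key and down to just above it.

```bash
python3 -m creep '[{"grip":0,"dx":0,"dy":2.95,"dz":0,"wx":0,"wy":0,"wz":0},{"grip":0,"dx":4,"dy":0,"dz":0,"wx":0,"wy":0,"wz":0},{"grip":0,"dx":4,"dy":0,"dz":0,"wx":0,"wy":0,"wz":0},{"grip":0,"dx":1.8,"dy":0,"dz":0,"wx":0,"wy":0,"wz":0},{"grip":0,"dx":0,"dy":0,"dz":0,"wx":0,"wy":0,"wz":0},{"grip":0,"dx":0,"dy":0,"dz":0,"wx":0,"wy":0,"wz":0}]'
python3 - <<'E'
from meas import *
s=sense();p=s["tool_pos"][:2]-gap; print("gapxy",p@X,p@Y,s["ft_force"])
for n,(x,y) in dict(scene=(350,180),side=(140,60)).items():
    f=read_camera(n)['frame'][y:y+120,x:x+120]; cv2.imwrite(f'pics/{n}9z.png',cv2.resize(f,None,fx=4,fy=4,interpolation=2))
E
```

```text
clock: 14.0
tool_pos: [0.5029, 0.275, 0.0932]
ee_rot: [22.6, 89.8, 21.0]
ft_force: [0.2, -0.1, 0.9]
opening: -0.0003
gapxy -0.05385133370973439 0.25756563050786907 [ 0.2267 -0.0584  0.8769]
```

View pics/scene9z.png

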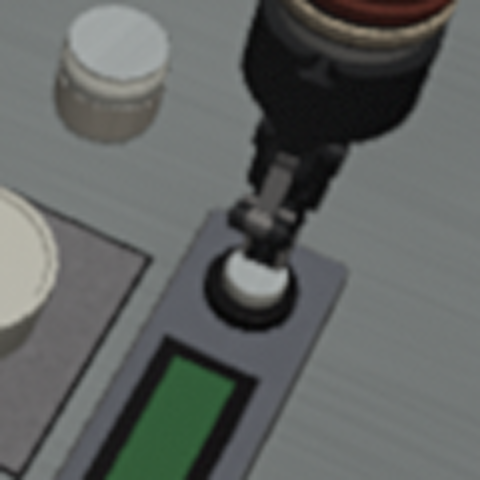

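View pics/side9z.png

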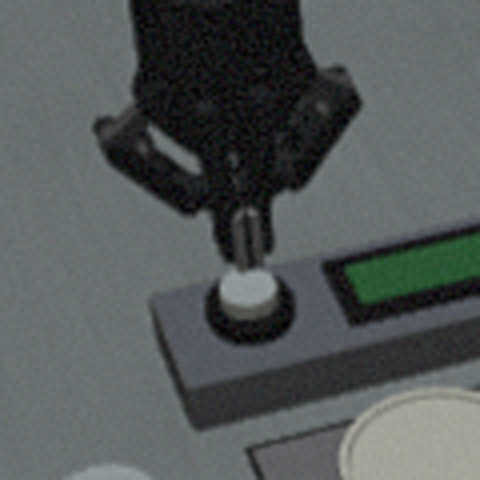

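Both views show the closed tips just above the key cap and over it. I press down gently in small steps.

```bash
Z='x'; python3 -m creep '[{"grip":0,"dx":0.5,"dy":0,"dz":-0.1,"wx":0,"wy":0,"wz":0},{"grip":0,"dx":0.4,"dy":0,"dz":0,"wx":0,"wy":0,"wz":0},{"grip":0,"dx":0,"dy":0,"dz":0,"wx":0,"wy":0,"wz":0}]'; python3 -m creep '[{"grip":0,"dx":0.3,"dy":0,"dz":0,"wx":0,"wy":0,"wz":0},{"grip":0,"dx":0,"dy":0,"dz":0,"wx":0,"wy":0,"wz":0}]'; python3 -m creep '[{"grip":0,"dx":0.2,"dy":0,"dz":0,"wx":0,"wy":0,"wz":0},{"grip":0,"dx":0,"dy":0,"dz":0,"wx":0,"wy":0,"wz":0}]'
```

```text
clock: 14.48
tool_pos: [0.5001, 0.2747, 0.0817]
ee_rot: [-155.1, 89.9, -156.6]
ft_force: [0.1, -0.2, 0.2]
opening: 0.0
clock: 14.72
tool_pos: [0.5005, 0.2748, 0.0792]
ee_rot: [-144.2, 90.0, -145.8]
ft_force: [0.8, 0.1, -0.2]
opening: -0.0001
clock: 14.98
tool_pos: [0.5007, 0.2749, 0.0775]
ee_rot: [31.9, 90.0, 30.4]
ft_force: [-0.1, -0.3, 2.9]
opening: 0.0003
```

```bash
for i in 1; do python3 -m creep '[{"grip":0,"dx":0.2,"dy":0,"dz":0,"wx":0,"wy":0,"wz":0},{"grip":0,"dx":0,"dy":0,"dz":0,"wx":0,"wy":0,"wz":0}]'; done; python3 -m creep '[{"grip":0,"dx":0.2,"dy":0,"dz":0,"wx":0,"wy":0,"wz":0},{"grip":0,"dx":0,"dy":0,"dz":0,"wx":0,"wy":0,"wz":0}]'; python3 -m creep '[{"grip":0,"dx":0.15,"dy":0,"dz":0,"wx":0,"wy":0,"wz":0},{"grip":0,"dx":0,"dy":0,"dz":0,"wx":0,"wy":0,"wz":0}]'
```

```text
clock: 15.22
tool_pos: [0.5007, 0.2749, 0.0755]
ee_rot: [31.3, 90.0, 29.8]
ft_force: [-0.3, 0.2, 2.8]
opening: 0.0
clock: 15.48
tool_pos: [0.5007, 0.2749, 0.0735]
ee_rot: [26.3, 90.0, 24.7]
ft_force: [-0.8, -0.4, 3.9]
opening: 0.0001
clock: 15.72
tool_pos: [0.5008, 0.2749, 0.073]
ee_rot: [-89.2, 90.0, -90.7]
ft_force: [-2.9, -1.6, 8.9]
opening: -0.0002
```

```bash
python3 -m creep '[{"grip":0,"dx":0.08,"dy":0,"dz":0,"wx":0,"wy":0,"wz":0},{"grip":0,"dx":0,"dy":0,"dz":0,"wx":0,"wy":0,"wz":0}]'
python3 - <<'E'
from h import *
f=read_camera('side')['frame'][60:180,140:260]; cv2.imwrite('pics/side10z.png',cv2.resize(f,None,fx=4,fy=4,interpolation=2))
E
python3 -m creep '[{"grip":0,"dx":-0.5,"dy":0,"dz":0,"wx":0,"wy":0,"wz":0},{"grip":0,"dx":-1,"dy":0,"dz":0,"wx":0,"wy":0,"wz":0},{"grip":0,"dx":-4,"dy":0,"dz":0,"wx":0,"wy":0,"wz":0},{"grip":0,"dx":-5,"dy":0,"dz":0,"wx":0,"wy":0,"wz":0},{"grip":0,"dx":-3,"dy":-2,"dz":0,"wx":0,"wy":0,"wz":0},{"grip":0,"dx":0,"dy":-2,"dz":0,"wx":0,"wy":0,"wz":0},{"grip":0,"dx":0,"dy":0,"dz":0,"wx":0,"wy":0,"wz":0},{"grip":0,"dx":0,"dy":0,"dz":0,"wx":0,"wy":0,"wz":0}]'
python3 - <<'E'
from meas import *
for n in("scene","side","wrist"): cv2.imwrite(f"pics/{n}11.png",read_camera(n)["frame"])
f=read_camera('side')['frame'][60:180,140:260]; cv2.imwrite('pics/side11z.png',cv2.resize(f,None,fx=4,fy=4,interpolation=2))
for n in("scene","side"):
    t,r,ce,c,_=tub(n); print(n,r,ce,"plate",(t-plate)@X,(t-plate)@Y)
E
```

```text
clock: 15.98
tool_pos: [0.5008, 0.2749, 0.0729]
ee_rot: [-123.3, 90.0, -124.9]
ft_force: [-4.6, -3.1, 13.4]
opening: -0.0001
clock: 17.02
tool_pos: [0.4984, 0.2345, 0.2038]
ee_rot: [-166.7, 89.8, -168.3]
ft_force: [0.6, -0.1, -0.4]
opening: 0.0004
scene 0.08898428827524185 [112.2777 393.6983] plate 0.45874121494210385 -0.16690922913788098
side 0.04705623537302017 [249.2463 174.3353] plate 0.001054112989153321 0.001710684916745602
```

View pics/side10z.png

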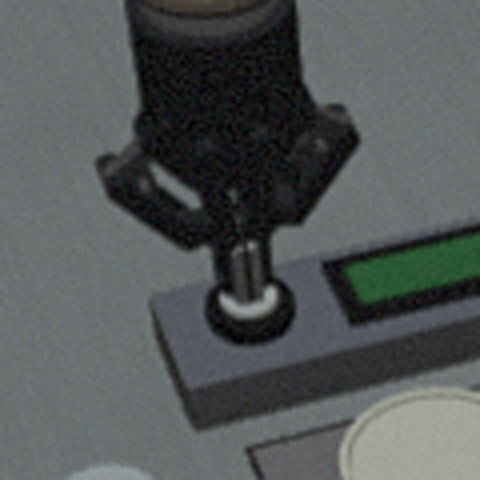

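View pics/wrist11.png

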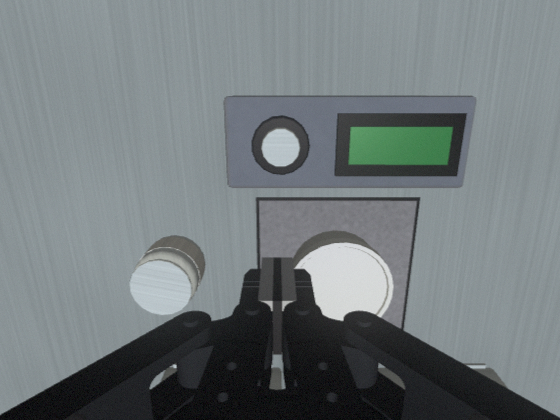

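View pics/scene11.png

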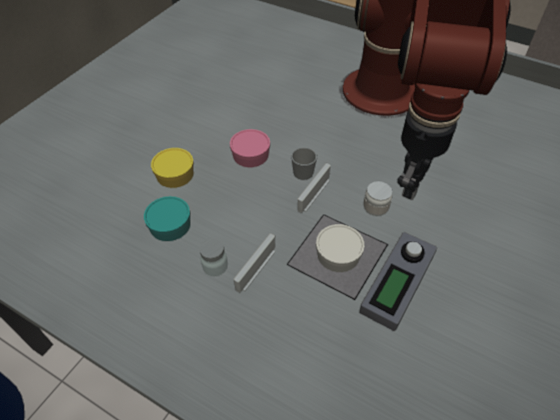

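The pressed picture shows the cap sunk into the collar. Now the cap stands up again (wrist 281,147), the tub is centred on the plate, and the bystanders stand where they were. The arm is clear, so I hand in.

```bash
python3 -c "
from plant import hand_in
print(hand_in())"
```

```text
the job is handed in; nothing more can be done
None
```

The job is done and handed in at about 17 s of robot time. I pushed the tub through the gap with two half-open fingertips, without gripping or lifting it. I then backed off, pressed the key with the closed jaws and let it go.

**Last checks:**
- **Tub:** it sits about 1 mm (x) and 2 mm (y) from the plate's centre by the side camera. The wrist view before the press put it within about 1 mm.
- **Key:** it went down about 6 mm and stopped firmly at 13 N, with the cap sunk in its collar. Afterwards the cap stood up again.
- **Bystanders:** the jar, tin and cup looked unmoved in the scene picture. I judged this by eye and did not measure them again.
- **Arm:** it was clear of everything at hand-in.

**Check that failed:** the scene-camera tub finder locked on to a floor tile in two checks, during the first push and at the end. I ignored those readings. The scene pictures themselves showed the tub where it should be.

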